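# Close the drill case

### The job

Close up the blue drill case: push the upright orange drill rack over until it lies fully flat inside the case, with the cover still standing open, and then swing the cover over and press it fully shut on top of it. Only push the rack and the cover: the case stays standing where it is, not lifted, tipped or shoved along, and everything else on the bench is left alone. Finish with the hand clear.

Things in the scene. Friction and masses are not known exactly. Their poses are not given: they have to be found in the camera images.
- case: open blue steel drill case, loose on the bench but heavy (about 3 kg): 240 mm along its x axis, 180 mm along its y axis, 62 mm high, walls 4 mm. Origin at the centre of its underside, z up. The rack is hinged along its -y side, the cover along the rim of its +y side; both hinge lines run parallel to the case's x axis
- rack (a joint): angle of the orange drill rack in rad: 0 = lying flat inside the case (its top face then 50 mm above the bench, 12 mm below the case rim), 1.57 = upright; range 0 to 1.7. It folds over from the -y side towards +y. Friction hinge (0.2 N m): it stays where it is left and has to be pushed all the way down. Plate 200 mm wide (along case x), 120 mm from hinge line to free edge, 5 mm thick, drill bits and their black holders up to 20 mm proud of its inner face
- rack_hinge (a point): middle of the rack's hinge line, 50 mm above the bench, at case x = 0, y = -70 mm; it turns with the rack: y axis points from the hinge line to the free edge, z axis out of the smooth back face (up when flat)
- rack_back (a point): point on the rack's smooth back face (the face to push), 95 mm from the hinge line and 25 mm short of the free edge, mid-width; same axes as point rack_hinge
- cover (a joint): angle of the blue cover in rad: 0 = shut on the case rim, 1.57 = upright, more = leaning outward to +y of the case; range 0 to 1.95. It swings over from the +y side towards -y. Friction hinge (0.45 N m): it stays where it is left and has to be pushed all the way shut. Flat plate 240 mm wide (along case x), 180 mm from hinge line to free edge, 6 mm thick (its outer face with a thin grey panel 9 mm above the hinge line when shut). It jams on the rack if the rack is still up
- cover_hinge (a point): middle of the cover's hinge line, 62 mm above the bench, at case x = 0, y = +90 mm; it turns with the cover: -y axis points from the hinge line to the free edge, z axis out of the outer face (up when shut)
- cover_back (a point): point on the cover's outer face (the face to push), 145 mm from the hinge line and 35 mm short of the free edge, mid-width; same axes as point cover_hinge
- gouge: woodturning gouge lying flat, wooden handle and steel shaft, 350 mm long, 34 mm high; origin under its middle, x axis along it towards the steel tip
- glue: yellow glue bottle standing, 60 mm across, 170 mm high; origin at the centre of its underside
- wax: amber jar with a steel lid, 72 mm across, 55 mm high; origin at the centre of its underside
- bowl: small turned dark wooden bowl, 130 mm across, 55 mm high; origin at the centre of its underside
- blank: square pale wooden turning blank lying flat, 130 x 32 x 32 mm; origin at the centre of its underside, x axis along it
- mallet: round wooden mallet standing on its head beside the case, head 64 mm across and 90 mm high, handle up to 180 mm; origin at the centre of its underside
- chuckkey: dark steel T-shaped chuck key lying flat near the case, about 95 x 80 mm, 14 mm high; origin near its middle, at the underside

How it is judged:
By the outcome, as a careful person would: the job done as asked, in the order asked, and still so for the second after the job is handed in, with the robot touching nothing.
It also fails if it takes over 58 s, if anything falls off the work surface, if the arm or the gripper's body presses on something with over 40 N, if the wrist force passes 120 N, or if a joint passes its speed limit or range.

### The arm

A 7-joint arm with a two-finger parallel gripper is mounted at the origin on the work surface. World frame = base frame: x ahead of the robot, y to its left, z up, the work surface at z = 0. Lengths are in m, angles in rad, forces in N, time in s.
With the tool pointing down it reaches from about 0.4 to 0.85 m from the base axis. Payload 4.4 kg.
Tool frame: the origin (TCP) lies midway between the tips of the shut fingers; the grasp point (between the pads) lies 19 mm behind it; x points along the fingers, z is the direction in which the jaws open and shut, and the axes are right-handed (so a half turn about x gives the same grasp; the last joint's range is limited). The gripper opens to 94 mm and grips with 3 to 60 N. Pads are 16 mm wide; open, the fingers measure 119 mm over their backs; the gripper's body (75 mm by 177 mm) begins 78 mm behind the grasp point.
Start: joints at [1.103, 0.628, 0.038, 1.517, -0.027, 0.996, -0.02], TCP at [0.254, -0.598, 0.205] pointing down, gripper open.
Joint ranges: [-3.06, 3.06], [-0.37, 2.12], [-1.25, 1.32], [0.18, 2.47], [-1.1, 4.24], [0.23, 1.98], [-2.94, 2.94]. Speed limits (rad/s): [2.57, 2.57, 3.14, 3.14, 3.14, 3.14, 3.14].

### API

Orientations are given as a 3x3 rotation matrix whose columns are the frame's x, y, z axes.
In Python, from station import robot gives the robot as it stands.
- The arm moves only by the shell command python3 -m inch 'ROWS' [FORCE]. ROWS is JSON, a list of rows, each an object with "dp": the shift along the tool's x, y, z in mm, a list of three; "rot": the turn, a rotation vector about the tool's x, y, z in rad, a list of three; "jaw": the closure, from 0 (fully open) to 1 (shut). A call has 1 to 8 rows; each row is the pose to reach, as a shift and turn from the pose measured when the call began, along the tool's axes at that moment; what a row does not reach only later rows make up. A row lasts 1/8 s, in which the tool goes at most 62.5 mm and 10.7 degrees, less where a joint would pass 70% of its speed; a pose out of reach is approached as far as the arm can. A call with a gripper value outside its range is refused whole. The fingers move at their own pace and stop on an object; FORCE is the grip in N (left out, the last holds). Time passes only in rows, so rows that repeat a pose let the fingers close. It gives the time, the measured TCP pose, the force and the opening at its end, in the units of the state.
- robot.read_state(): the state, without advancing time (a new reading comes with each control period).
- robot.camera(name): name is "scene" or "side" or "wrist"; returns the picture (420x560x3 uint8, red, green, blue); there is no depth.
- robot.camera_info(name): a dict with "fx", "fy", "cx", "cy" (pixels), "R" (3x3) and "t" (3): a world point X has camera coordinates R X + t. Camera axes: x right, y down, z forward; pixel columns grow to the right and rows downward; lengths in m; the calibration is good to about 2 mm. A picture is of the moment at which its call begins: read the wrist's pose just before it. camera_info takes no time and is no camera call; for the wrist camera it gives the pose at the moment of the call.
- robot.finish_job(): hands the job in, once; it reports no verdict.
The state is a dict: "clock": time; "joint_pos": joint angles; "joint_velocities": joint speeds; "tau": joint torques, N m; "ee_pos": TCP position; "ee_rot": TCP orientation; "contact_force": force on the tool from outside, world axes, zero at the start; "moment": the same for the moment, N m; "grip_width": opening from 0.0 (shut) to 1.0 (fully open).
Only numpy, scipy, OpenCV 4.12 (cv2) and the standard library are available. Lean on these libraries where they do the work, as an engineer would, in place of code of your own. Each camera call takes 0.05 s, during which the arm holds its last target.

## Working session

There is one attempt and no reset: what is moved stays moved. The work goes in short steps, Python scripts to look and compute and a shell command to move; the robot and the scene stay as the last step left them, time stands still between calls to the robot, and variables do not carry over. Pictures are saved under pics/ and viewed, and the job is handed in when it is done.

```bash
ls; mkdir -p pics
python3 - <<'E'
from station import robot
import cv2
s=robot.read_state(); print(s)
for n in ["scene","side","wrist"]:
    i=robot.camera_info(n); print(n,i)
    cv2.imwrite(f"pics/{n}0.png",robot.camera(n)[:,:,::-1])
E
```

```text
pics
{'clock': 0.0, 'joint_pos': array([ 1.10318741,  0.62930958,  0.03847396,  1.51833794, -0.02701139,
        0.99623671, -0.01998904]), 'joint_velocities': array([-2.81816389e-04,  9.00647263e-04, -3.64566328e-05,  3.82518774e-05,
        5.02859608e-04,  9.96355901e-06, -8.30246599e-04]), 'tau': array([-5.00025162e-04, -5.49729216e+01,  1.14333641e+00, -1.86633539e+01,
       -5.22384164e-02,  2.35888251e-02,  2.01113712e-04]), 'ee_pos': array([ 0.25397171, -0.59764667,  0.20458797]), 'ee_rot': array([[-7.20492707e-04,  9.20363049e-01,  3.91064366e-01],
       [ 1.61970166e-03,  3.91065029e-01, -9.20361625e-01],
       [-9.99998429e-01, -2.97062358e-05, -1.77247306e-03]]), 'contact_force': array([-0.04343309, -0.08039667,  0.13723533]), 'moment': array([-0.03193963, -0.01085148, -0.02743967]), 'grip_width': 1.0023669150709973}
scene {'fx': 514.0706823695818, 'fy': 514.0706823695818, 'cx': 281.1604595486255, 'cy': 209.30149548731313, 'R': array([[ 0.72866155,  0.68471273,  0.01485999],
       [ 0.52600597, -0.54560931, -0.65240188],
       [-0.43860012,  0.48319661, -0.75772751]]), 't': array([-0.39807562, -0.23942909,  1.77146822])}
side {'fx': 429.6630544638535, 'fy': 429.6630544638535, 'cx': 273.78494084652965, 'cy': 209.73239549389967, 'R': array([[-0.77822516, -0.62794237,  0.00734729],
       [-0.46163588,  0.56410704, -0.68459884],
       [ 0.42574396, -0.53616381, -0.72888302]]), 't': array([0.41997399, 0.34638804, 0.84878563])}
wrist {'fx': 370.43117991903245, 'fy': 370.43117991903245, 'cx': 275.88885068015924, 'cy': 211.11889160035886, 'R': array([[ 0.39078089, -0.92047968, -0.00272856],
       [-0.88268944, -0.3755748 ,  0.28249411],
       [-0.26105487, -0.10798483, -0.95926515]]), 't': array([-0.64937182, -0.03052996,  0.39282012])}
```

View pics/scene0.png

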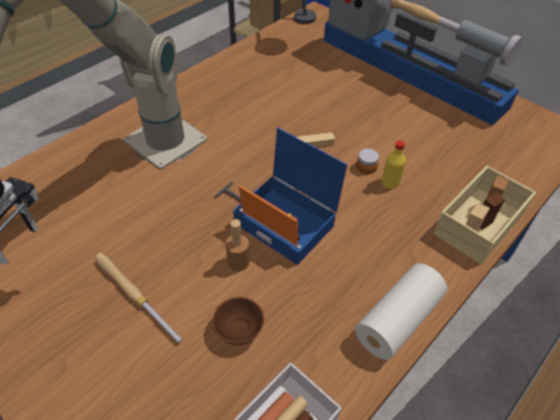

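View pics/side0.png

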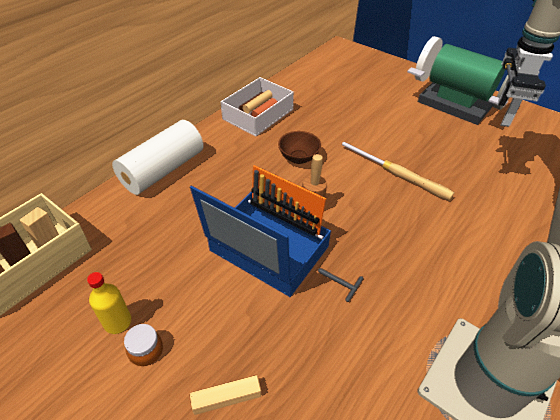

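View pics/wrist0.png

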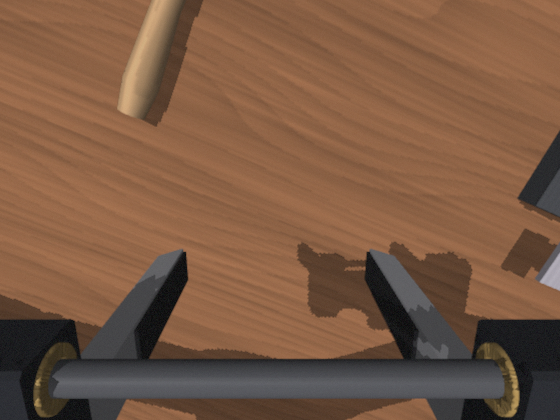

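Run:
```python
import cv2
a=cv2.imread("pics/scene0.png")[120:280,200:360]; cv2.imwrite("pics/sc.png",cv2.resize(a,(640,600)[:1]*2 if 0 else (600,600),interpolation=cv2.INTER_CUBIC))
a=cv2.imread("pics/side0.png")[150:310,170:380]; cv2.imwrite("pics/sd.png",cv2.resize(a,(787,600),interpolation=cv2.INTER_CUBIC))
```

```text
(no output)
```

View pics/sc.png

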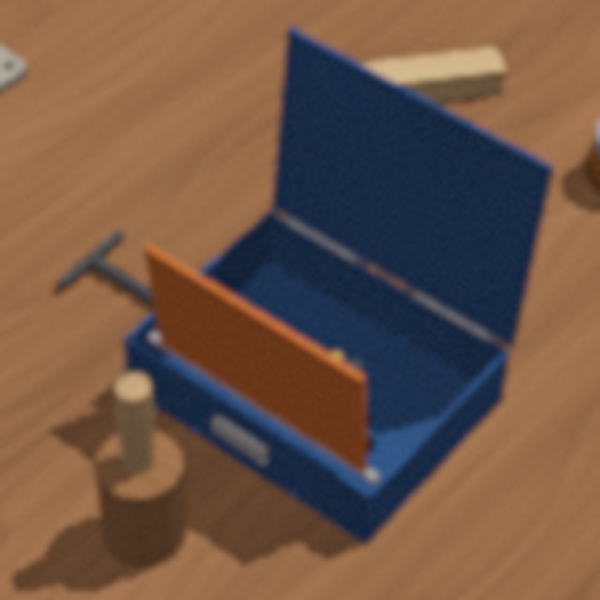

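View pics/sd.png

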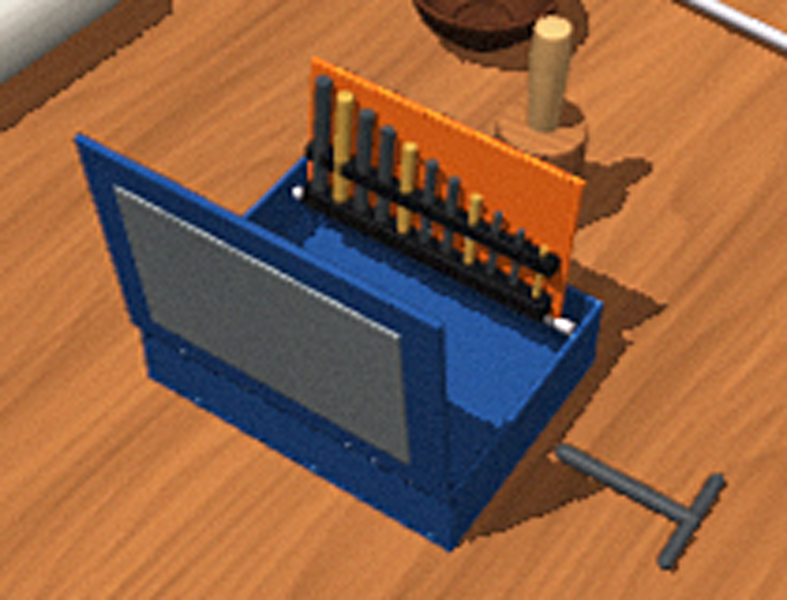

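```bash
cat > h.py <<'E'
import numpy as np
from station import robot
def ray(n,px):
    i=robot.camera_info(n);R=i["R"];o=-R.T@i["t"]
    d=R.T@np.array([(px[0]-i["cx"])/i["fx"],(px[1]-i["cy"])/i["fy"],1]);return o,d/np.linalg.norm(d)
def onz(n,px,z):
    o,d=ray(n,px);return o+d*(z-o[2])/d[2]
def tri(p1,p2,n1="scene",n2="side"):
    o1,d1=ray(n1,p1);o2,d2=ray(n2,p2)
    A=np.array([d1,-d2]).T;s=np.linalg.lstsq(A,o2-o1,rcond=None)[0]
    a=o1+d1*s[0];b=o2+d2*s[1];return (a+b)/2,np.linalg.norm(a-b)
def proj(n,X):
    i=robot.camera_info(n);c=i["R"]@np.array(X)+i["t"];return np.array([i["fx"]*c[0]/c[2]+i["cx"],i["fy"]*c[1]/c[2]+i["cy"]])
E
python3 - <<'E'
from h import *
np.set_printoptions(precision=4,suppress=True)
S=lambda u,v:(200+u/3.75,120+v/3.75)
D=lambda u,v:(170+u/3.748,150+v/3.748)
fl=onz("scene",S(128,340),.062);fr=onz("scene",S(372,492),.062);br=onz("scene",S(510,345),.062);bl=onz("scene",S(278,212),.062)
print(fl,fr,br,bl)
for a,b in((fl,fr),(fr,br),(br,bl),(bl,fl)): print(np.linalg.norm(a-b),np.degrees(np.arctan2(*(b-a)[1::-1])))
print("front right bottom",onz("scene",S(367,540),0))
print("side: near bot",onz("side",D(449,550),0),"left bot",onz("side",D(150,377),0),"front rim",onz("side",D(600,300),.062))
for n,a,b in (("cov L(+x?)",S(548,168),D(78,136)),("cov other",S(291,30),D(443,328)),("rack",S(365,375),D(314,60)),("rack2",S(150,248),D(584,184))): print(n,tri(a,b))
for n in ("mallet","wax"): pass
print("mallet top",tri(S(135,380),D(554,25)))
print("mallet axis at .09",onz("scene",S(142,465),.09))
print("key",onz("scene",S(122,236),.01),onz("scene",S(58,288),.01),onz("scene",S(155,300),.01), onz("side",D(560,452),.01))
E
```

```text
[ 0.4446 -0.0916  0.062 ] [ 0.6768 -0.0688  0.062 ] [0.6602 0.1092 0.062 ] [0.4325 0.0883 0.062 ]
0.23331805834748942 5.605615742581701
0.1787538692726356 95.3283939903881
0.2286810454154351 -174.7474527677008
0.18024507184249058 -86.14496413483148
front right bottom [ 0.6754 -0.0689  0.    ]
side: near bot [0.4235 0.0855 0.    ] left bot [0.6588 0.1058 0.    ] front rim [ 0.4394 -0.0921  0.062 ]
cov L(+x?) (array([0.6584, 0.1278, 0.238 ]), np.float64(0.0006989940730829223))
cov other (array([0.422 , 0.1094, 0.2361]), np.float64(0.004216698941849417))
rack (array([ 0.6544, -0.0605,  0.169 ]), np.float64(0.003698076963813687))
rack2 (array([ 0.4584, -0.0787,  0.1664]), np.float64(0.005876880511463809))
mallet top (array([ 0.5492, -0.1777,  0.1779]), np.float64(0.0038188991997601435))
mallet axis at .09 [ 0.5556 -0.1806  0.09  ]
key [0.3223 0.0131 0.01  ] [ 0.3276 -0.0641  0.01  ] [ 0.3947 -0.0178  0.01  ] [ 0.409  -0.0107  0.01  ]
```

```bash
cat >> h.py <<'E'
from scipy.spatial.transform import Rotation as Ro
np.set_printoptions(precision=4,suppress=True)
C=np.array([.549,.008]);Y=np.radians(5.2)
EX=np.array([np.cos(Y),np.sin(Y),0]);EY=np.array([-np.sin(Y),np.cos(Y),0])
def cw(x,y,z): return np.array([C[0],C[1],0])+x*EX+y*EY+np.array([0,0,z])
def wc(p):
    d=np.array([p[0]-C[0],p[1]-C[1],0]);return np.array([d@EX,d@EY,p[2]])
def st():
    s=robot.read_state();print("clk %.2f"%s["clock"],"case-frame tcp",wc(s["ee_pos"])*1000,"F",s["contact_force"],"w %.2f"%s["grip_width"],"q",s["joint_pos"]);return s
RD=np.array([[0,0,-1],EY,EX]).T  # tool x down, y=case y, z=case x
def go(pc,R=RD):
    s=robot.read_state();p=cw(*pc);E=s["ee_rot"]
    print("dp",np.round(E.T@(p-s["ee_pos"])*1000,1),"rot",np.round(Ro.from_matrix(E.T@R).as_rotvec(),3))
RD[:,0]=[0,0,-1]
E
python3 - <<'E'
from h import *
print(RD,np.linalg.det(RD)); st()
i=robot.camera_info("wrist");s=robot.read_state();print("cam in tool",s["ee_rot"].T@(-i["R"].T@i["t"]-s["ee_pos"]))
for n,p,z in (("glue",(95,281),.16),("wax",(141,336),.055),("blank",(227,383),.032)): print(n,wc(onz("side",p,z)))
print("bowl",wc(onz("scene",(239,312),.055)),"mallet",wc([.5525,-.179,0]))
go((0,-.115,.30)); go((0,-.115,.14))
E
```

```text
[[ 0.     -0.0906  0.9959]
 [ 0.      0.9959  0.0906]
 [-1.      0.      0.    ]] 0.9999999999999999
clk 0.15 case-frame tcp [-348.6082 -576.5162  204.7689] F [1.1487 0.6595 0.6281] w 1.00 q [ 1.1032  0.6291  0.0384  1.5181 -0.027   0.9963 -0.02  ]
cam in tool [-0.179   0.0814  0.0007]
glue [0.1605 0.3538 0.16  ]
wax [0.0633 0.3603 0.055 ]
blank [-0.1294  0.3324  0.032 ]
bowl [ 0.112  -0.3269  0.055 ] mallet [-0.0135 -0.1865  0.    ]
dp [ -94.7  473.2 -332.8] rot [-1.26  -0.001 -0.001]
dp [  65.3  473.2 -332.5] rot [-1.26  -0.001 -0.001]
```

```bash
cat >> h.py <<'E'
def RT(deg):
    a=np.radians(deg);Z=np.array([0,0,1.]);return np.array([np.sin(a)*EY-np.cos(a)*Z,np.cos(a)*EY+np.sin(a)*Z,EX]).T
E
python3 - <<'E'
from h import *
go((0,-.115,.30),RT(20))
E
```

```text
dp [ -94.7  473.2 -332.8] rot [-1.246  0.218  0.301]
```

```bash
python3 -m inch '[{"dp":[-60,0,0],"rot":[0,0,0],"jaw":1},{"dp":[-95,40,-30],"rot":[-0.16,0.03,0.04],"jaw":1},{"dp":[-95,90,-64],"rot":[-0.33,0.06,0.08],"jaw":1},{"dp":[-95,140,-98],"rot":[-0.5,0.09,0.12],"jaw":1},{"dp":[-95,190,-133],"rot":[-0.66,0.116,0.16],"jaw":1},{"dp":[-95,240,-168],"rot":[-0.83,0.145,0.2],"jaw":1},{"dp":[-95,290,-203],"rot":[-0.99,0.173,0.24],"jaw":1},{"dp":[-95,340,-238],"rot":[-1.16,0.2,0.28],"jaw":1}]' 20
python3 - <<'E'
from h import *
st();go((0,-.115,.30),RT(20))
E
```

```text
clock: 1.15
ee_pos: [0.4744, -0.2446, 0.3001]
ee_rot: [[-0.013, -0.004, 1.0], [0.321, 0.947, 0.008], [-0.947, 0.321, -0.011]]
contact_force: [0.7, 0.1, 0.3]
grip_width: 0.183
clk 1.15 case-frame tcp [ -97.1535 -244.7659  300.0702] F [0.7368 0.1243 0.268 ] w 0.18 q [ 0.8548  0.5111 -0.3997  1.5488 -0.0939  1.2844  0.5262]
dp [ 43.3 130.3  86.1] rot [-0.082  0.017  0.022]
```

```bash
python3 -m inch '[{"dp":[15,45,30],"rot":[-0.03,0.005,0.008],"jaw":1},{"dp":[30,90,60],"rot":[-0.06,0.01,0.015],"jaw":1},{"dp":[43,130,86],"rot":[-0.082,0.017,0.022],"jaw":1},{"dp":[43,130,86],"rot":[-0.082,0.017,0.022],"jaw":1},{"dp":[43,130,86],"rot":[-0.082,0.017,0.022],"jaw":1}]'
python3 - <<'E'
from h import *
import cv2
st();go((0,-.115,.30),RT(20));go((0,-.115,.145),RT(20))
for n in ("wrist","scene"): cv2.imwrite(f"pics/{n}1.png",robot.camera(n)[:,:,::-1])
E
```

```text
clock: 1.78
ee_pos: [0.5589, -0.1077, 0.2996]
ee_rot: [[-0.032, -0.085, 0.996], [0.34, 0.936, 0.091], [-0.94, 0.342, -0.001]]
contact_force: [0.1, 0.2, -0.9]
grip_width: 0.003
clk 1.77 case-frame tcp [  -0.666  -116.1333  299.6489] F [ 0.0791  0.224  -0.9277] w 0.00 q [ 0.6205  0.5447 -0.4523  1.5098 -0.109   1.243   0.3457]
dp [0.1 1.2 0.7] rot [-0.    -0.001  0.   ]
dp [145.7 -51.8   0.8] rot [-0.    -0.001  0.   ]
```

View pics/wrist1.png

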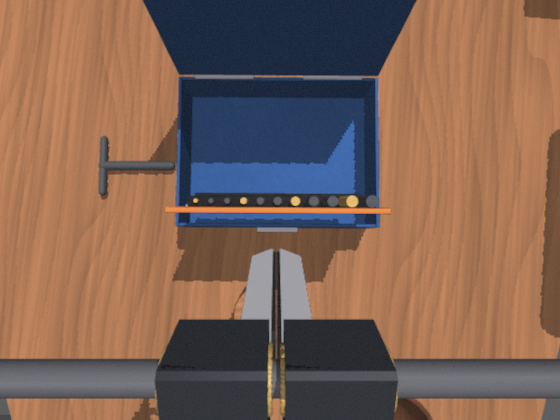

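View pics/scene1.png

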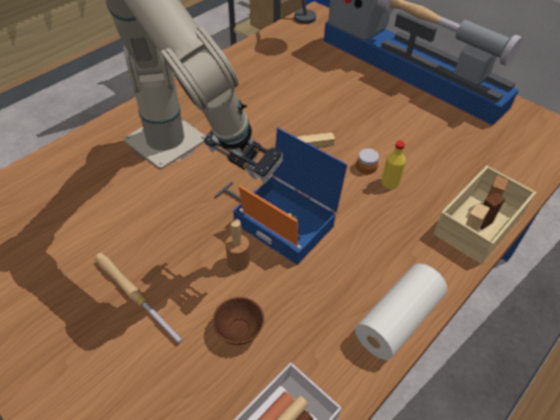

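```bash
python3 - <<'E'
from h import *
for p in ((178,226),(379,228),(378,78),(180,78)): print(wc(onz("wrist",p,.062))*1000)
print("rack edge",[wc(onz("wrist",p,.168))*1000 for p in ((166,210),(390,211))])
E
python3 -m inch '[{"dp":[50,-17,0],"rot":[0,0,0],"jaw":1},{"dp":[100,-35,0],"rot":[0,0,0],"jaw":1},{"dp":[146,-52,0],"rot":[0,0,0],"jaw":1},{"dp":[146,-52,0],"rot":[0,0,0],"jaw":1},{"dp":[146,-52,0],"rot":[0,0,0],"jaw":1}]'
python3 - <<'E'
from h import *
import cv2
st();go((0,-.115,.145),RT(20));
for n in ("wrist","side"): cv2.imwrite(f"pics/{n}2.png",robot.camera(n)[:,:,::-1])
E
```

```text
[-116.7649  -91.5154   62.    ]
[118.6646 -94.4373  62.    ]
[121.0618  85.6105  62.    ]
[-116.8879   86.3068   62.    ]
rack edge [array([-99.5127, -79.7839, 168.    ]), array([ 99.3686, -81.1742, 168.    ])]
clock: 2.5
ee_pos: [0.5595, -0.1086, 0.1464]
ee_rot: [[-0.028, -0.082, 0.996], [0.34, 0.937, 0.087], [-0.94, 0.341, 0.001]]
contact_force: [-0.5, -0.1, -0.1]
grip_width: 0.002
clk 2.50 case-frame tcp [  -0.0922 -117.1041  146.4288] F [-0.5319 -0.0962 -0.104 ] w 0.00 q [ 0.6076  0.7074 -0.4295  1.6834 -0.0669  0.9178  0.3873]
dp [2.1 1.5 0.1] rot [-0.003  0.002  0.001]
```

View pics/wrist2.png

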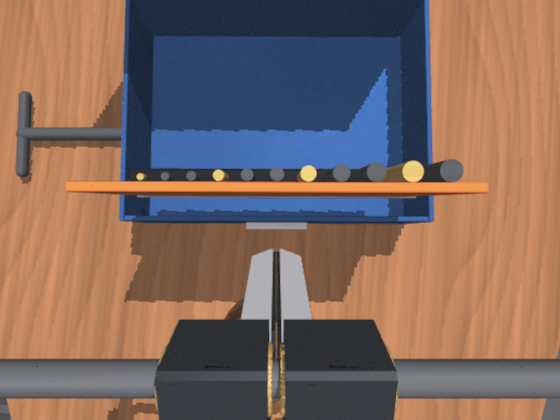

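View pics/side2.png

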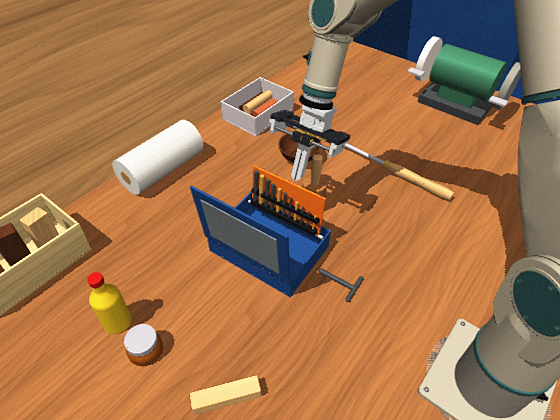

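```bash
python3 -m inch '[{"dp":[13,15,0],"rot":[0,0,0],"jaw":1},{"dp":[26,30,0],"rot":[0,0,0],"jaw":1},{"dp":[31,40,0],"rot":[0,0,0],"jaw":1},{"dp":[36,50,0],"rot":[0,0,0],"jaw":1},{"dp":[43,58,0],"rot":[0,0,0],"jaw":1},{"dp":[51,66,0],"rot":[0,0,0],"jaw":1},{"dp":[60,73,0],"rot":[0,0,0],"jaw":1},{"dp":[70,78,0],"rot":[0,0,0],"jaw":1}]'
python3 - <<'E'
from h import *
import cv2
st()
for n in ("side",): cv2.imwrite(f"pics/{n}3.png",robot.camera(n)[:,:,::-1])
go((0,-.006,.090),RT(20));go((0,.0026,.072),RT(20));go((0,.0055,.0530),RT(20))
E
```

```text
clock: 3.6
ee_pos: [0.5517, -0.0106, 0.1074]
ee_rot: [[-0.027, -0.084, 0.996], [0.339, 0.937, 0.088], [-0.94, 0.34, 0.003]]
contact_force: [1.5, -1.0, 1.2]
grip_width: 0.002
clk 3.60 case-frame tcp [  0.9777 -18.7926 107.4393] F [ 1.4904 -1.017   1.1965] w 0.00 q [ 0.4679  0.7182 -0.4365  1.8202 -0.0881  0.7245  0.2765]
dp [19.5  5.1 -0.2] rot [-0.001  0.002  0.001]
dp [39.4  7.  -0.2] rot [-0.001  0.002  0.001]
dp [58.2  3.2 -0.2] rot [-0.001  0.002  0.001]
```

View pics/side3.png

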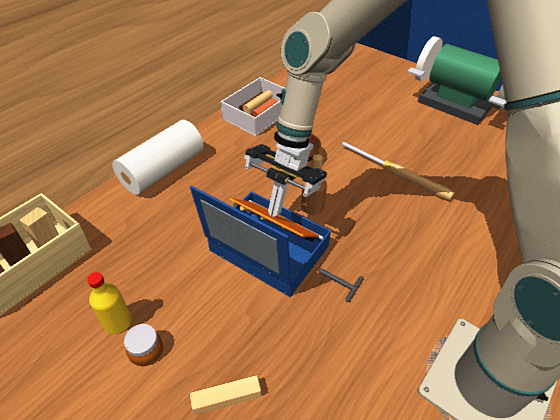

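```bash
python3 -m inch '[{"dp":[10,3,0],"rot":[0,0,0],"jaw":1},{"dp":[20,5,0],"rot":[0,0,0],"jaw":1},{"dp":[30,7,0],"rot":[0,0,0],"jaw":1},{"dp":[40,7,0],"rot":[0,0,0],"jaw":1},{"dp":[48,6,0],"rot":[0,0,0],"jaw":1},{"dp":[54,5,0],"rot":[0,0,0],"jaw":1},{"dp":[54,5,0],"rot":[0,0,0],"jaw":1}]'
python3 - <<'E'
from h import *
st()
go((0,.0055,.0500),RT(20))
E
```

```text
clock: 4.53
ee_pos: [0.5479, 0.0141, 0.057]
ee_rot: [[-0.031, -0.084, 0.996], [0.341, 0.936, 0.09], [-0.94, 0.342, -0.0]]
contact_force: [0.4, 0.3, -0.6]
grip_width: 0.004
clk 4.53 case-frame tcp [-0.5937  6.1316 56.9784] F [ 0.388   0.2841 -0.5699] w 0.00 q [ 0.42    0.7899 -0.4248  1.866  -0.0803  0.6028  0.2592]
dp [ 6.3 -3.   0.6] rot [-0.001 -0.    -0.   ]
```

```bash
python3 -m inch '[{"dp":[3,-1,0],"rot":[0,0,0],"jaw":1},{"dp":[6,-2,0],"rot":[0,0,0],"jaw":1},{"dp":[6,-2,0],"rot":[0,0,0],"jaw":1}]';python3 -m inch '[{"dp":[2,-0.7,0],"rot":[0,0,0],"jaw":1},{"dp":[3,-1,0],"rot":[0,0,0],"jaw":1},{"dp":[3,-1,0],"rot":[0,0,0],"jaw":1}]'
```

```text
clock: 4.9
ee_pos: [0.5481, 0.0143, 0.0523]
ee_rot: [[-0.031, -0.085, 0.996], [0.341, 0.936, 0.09], [-0.94, 0.342, 0.0]]
contact_force: [-2.1, -2.6, 15.0]
grip_width: 0.006
clock: 5.28
ee_pos: [0.5482, 0.0143, 0.0519]
ee_rot: [[-0.03, -0.085, 0.996], [0.341, 0.936, 0.09], [-0.939, 0.343, 0.001]]
contact_force: [-4.4, -5.7, 24.5]
grip_width: 0.005
```

```bash
python3 -m inch '[{"dp":[-20,7,0],"rot":[0,0,0],"jaw":1},{"dp":[-60,7,0],"rot":[0,0,0],"jaw":1},{"dp":[-120,7,0],"rot":[0,0,0],"jaw":1},{"dp":[-180,7,0],"rot":[0,0,0],"jaw":1},{"dp":[-240,0,0],"rot":[0,0,0],"jaw":1},{"dp":[-240,0,0],"rot":[0,0,0],"jaw":1},{"dp":[-240,0,0],"rot":[0,0,0],"jaw":1}]'
python3 - <<'E'
from h import *
import cv2
st()
for n in ("side","scene","wrist"): cv2.imwrite(f"pics/{n}4.png",robot.camera(n)[:,:,::-1])
a=cv2.imread("pics/side4.png")[150:310,170:380]; cv2.imwrite("pics/sd4.png",cv2.resize(a,(787,600),interpolation=cv2.INTER_CUBIC))
E
```

```text
clock: 6.15
ee_pos: [0.5545, -0.0671, 0.2765]
ee_rot: [[-0.032, -0.085, 0.996], [0.342, 0.935, 0.091], [-0.939, 0.343, -0.001]]
contact_force: [0.0, 0.2, -0.3]
grip_width: 0.003
clk 6.15 case-frame tcp [ -1.295  -75.2817 276.5494] F [ 0.0027  0.2463 -0.2911] w 0.00 q [ 0.5743  0.5378 -0.4609  1.5947 -0.1194  1.1493  0.3052]
```

View pics/wrist4.png

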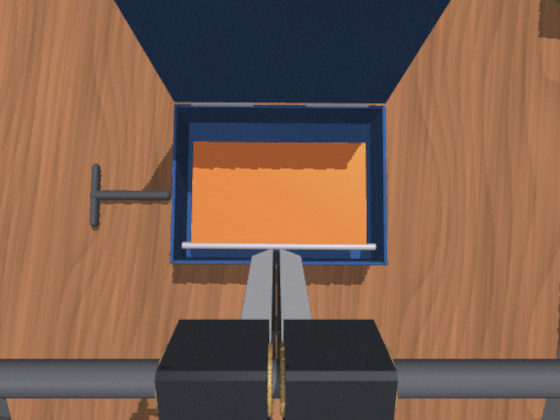

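View pics/sd4.png

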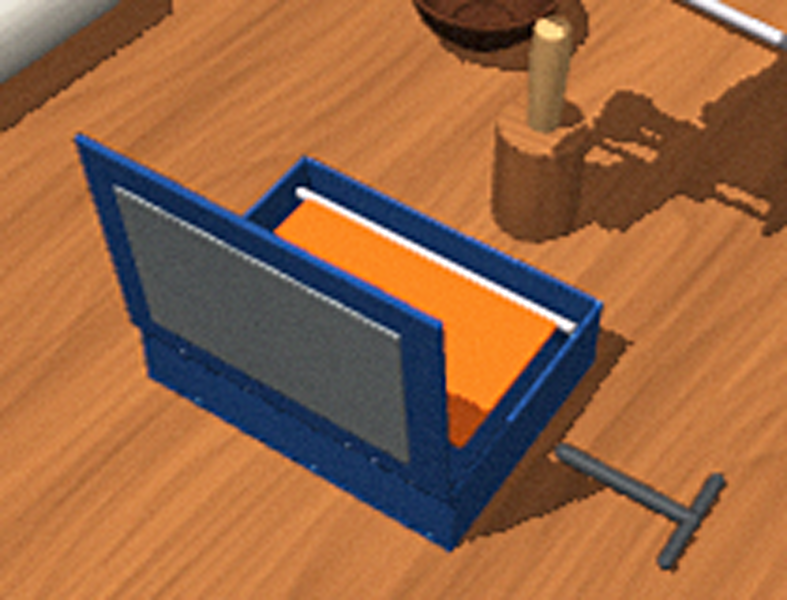

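View pics/scene4.png

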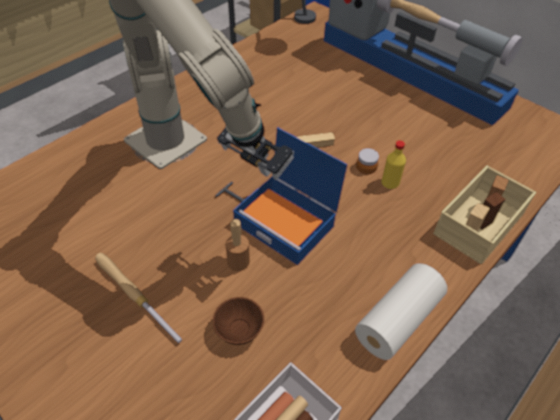

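Run:
```python
from h import *
go((0,-.075,.315),RT(20));go((0,.16,.315),RT(0));go((0,.16,.205),RT(0))
```

```text
dp [-37.   13.2   1.4] rot [ 0.    -0.003 -0.002]
dp [ 43.9 233.8   1.7] rot [ 0.001 -0.003 -0.351]
dp [147.2 195.9   2. ] rot [ 0.001 -0.003 -0.351]
```

```bash
python3 -m inch '[{"dp":[-37,13,1],"rot":[0,0,0],"jaw":1},{"dp":[-20,62,1],"rot":[0,0,-0.07],"jaw":1},{"dp":[-4,106,1],"rot":[0,0,-0.14],"jaw":1},{"dp":[12,150,1],"rot":[0,0,-0.21],"jaw":1},{"dp":[28,192,2],"rot":[0,0,-0.28],"jaw":1},{"dp":[44,234,2],"rot":[0,0,-0.35],"jaw":1},{"dp":[44,234,2],"rot":[0,0,-0.35],"jaw":1},{"dp":[44,234,2],"rot":[0,0,-0.35],"jaw":1}]'
python3 - <<'E'
from h import *
import cv2
st();go((0,.16,.205),RT(0))
for n in ("side","wrist"): cv2.imwrite(f"pics/{n}5.png",robot.camera(n)[:,:,::-1])
E
```

```text
clock: 7.3
ee_pos: [0.5341, 0.1674, 0.3139]
ee_rot: [[-0.005, -0.093, 0.996], [0.0, 0.996, 0.093], [-1.0, 0.001, -0.005]]
contact_force: [0.2, 0.2, 0.6]
grip_width: 0.001
clk 7.30 case-frame tcp [ -0.3387 160.1355 313.8789] F [0.1931 0.1641 0.5906] w 0.00 q [-0.0767  0.4178 -0.4108  1.6077  0.1755  1.1573 -0.4342]
dp [108.9  -0.2   0.9] rot [ 0.002 -0.005 -0.001]
```

View pics/wrist5.png

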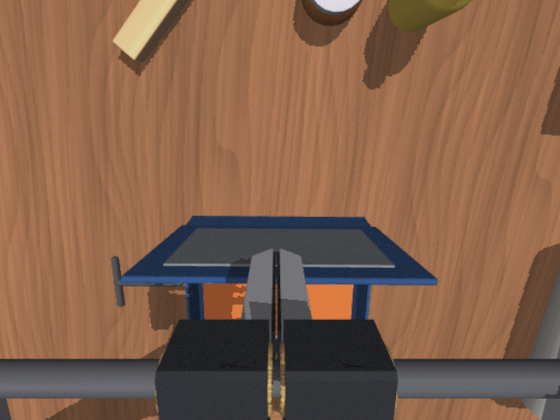

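View pics/side5.png

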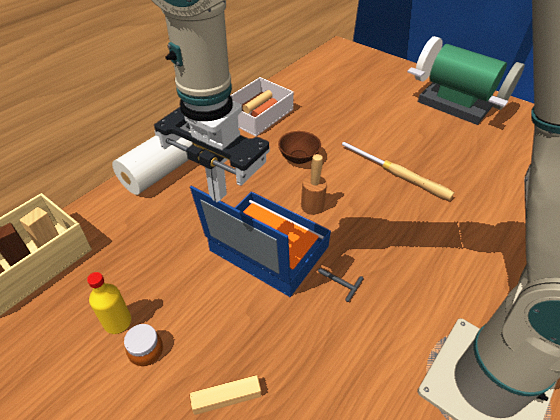

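Run:
```python
from h import *
s=robot.read_state()
print(proj("side",s["ee_pos"]),proj("wrist",s["ee_pos"]))
for e in (cw(.12,.111,.237),cw(-.12,.111,.237)): print(proj("side",e),proj("wrist",e),proj("scene",e))
print("cover edge from wrist at z .237", [wc(onz("wrist",p,.237)) for p in ((125,282),(435,282))])
print("hinge/case edge z.062",[wc(onz("wrist",p,.062)) for p in ((192,218),(366,218))])
```

```text
[218.3131 197.1043] [277.6826 264.0998]
[190.48   187.0533] [435.1999 278.621 ] [346.602  164.7639]
[288.7162 237.3644] [120.0529 278.5898] [275.8057 127.5515]
cover edge from wrist at z .237 [array([-0.1166,  0.1081,  0.237 ]), array([0.1202, 0.1082, 0.237 ])]
hinge/case edge z.062 [array([-0.1043,  0.1046,  0.062 ]), array([0.108 , 0.1045, 0.062 ])]
```

```bash
python3 -m inch '[{"dp":[45,0,1],"rot":[0,0,0],"jaw":1},{"dp":[85,0,1],"rot":[0,0,0],"jaw":1},{"dp":[109,0,1],"rot":[0,-0.005,0],"jaw":1},{"dp":[109,0,1],"rot":[0,-0.005,0],"jaw":1},{"dp":[109,0,1],"rot":[0,-0.005,0],"jaw":1}]'
python3 - <<'E'
from h import *
st();go((0,.106,.207),RT(0))
E
```

```text
clock: 8.02
ee_pos: [0.5365, 0.1648, 0.2062]
ee_rot: [[0.002, -0.087, 0.996], [0.001, 0.996, 0.087], [-1.0, 0.001, 0.002]]
contact_force: [0.4, -0.1, -0.1]
grip_width: 0.005
clk 8.03 case-frame tcp [  1.792  157.2847 206.1953] F [ 0.4254 -0.0683 -0.0653] w 0.00 q [-0.095   0.5199 -0.3817  1.7638  0.2385  0.9009 -0.4926]
dp [ -0.8 -51.3  -1.6] rot [-0.004  0.002 -0.001]
```

```bash
python3 -m inch '[{"dp":[2,-20,0],"rot":[0,0,0],"jaw":1},{"dp":[1,-38,0],"rot":[0,0,0],"jaw":1},{"dp":[-1,-54,0],"rot":[0,0,0],"jaw":1},{"dp":[0,-70,0],"rot":[0,0,0],"jaw":1},{"dp":[2,-89,0],"rot":[0,0,0],"jaw":1},{"dp":[7,-108,0],"rot":[0,0,0],"jaw":1},{"dp":[14,-125,0],"rot":[0,0,0],"jaw":1}]'
python3 - <<'E'
from h import *
import cv2
st();go((0,.0323,.192),RT(0));go((0,.001,.171),RT(0));go((0,-.024,.142),RT(0));go((0,-.041,.108),RT(0));go((0,-.048,.075),RT(0))
for n in ("side",): cv2.imwrite(f"pics/{n}6.png",robot.camera(n)[:,:,::-1])
E
```

```text
clock: 8.9
ee_pos: [0.5474, 0.0388, 0.1915]
ee_rot: [[0.002, -0.086, 0.996], [0.001, 0.996, 0.086], [-1.0, 0.001, 0.002]]
contact_force: [-0.2, 4.1, 0.1]
grip_width: 0.004
clk 8.90 case-frame tcp [  1.243   30.8297 191.4895] F [-0.23    4.0916  0.0902] w 0.00 q [ 0.1289  0.5199 -0.3735  1.8136  0.2429  0.8508 -0.2739]
dp [-0.5  1.5 -1.2] rot [-0.004  0.002 -0.001]
dp [ 20.5 -29.8  -1.2] rot [-0.004  0.002 -0.001]
dp [ 49.4 -54.9  -1.1] rot [-0.004  0.002 -0.001]
dp [ 83.4 -71.9  -1.1] rot [-0.004  0.002 -0.001]
dp [116.4 -78.9  -1.2] rot [-0.004  0.002 -0.001]
```

View pics/side6.png

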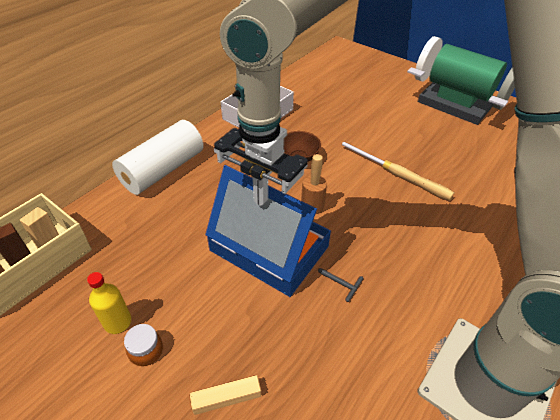

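```bash
python3 -m inch '[{"dp":[10,-16,-1],"rot":[0,0,0],"jaw":1},{"dp":[20,-30,-1],"rot":[0,0,0],"jaw":1},{"dp":[35,-44,-1],"rot":[0,0,0],"jaw":1},{"dp":[49,-55,-1],"rot":[0,0,0],"jaw":1},{"dp":[67,-65,-1],"rot":[0,0,0],"jaw":1},{"dp":[83,-72,-1],"rot":[0,0,0],"jaw":1},{"dp":[100,-76,-1],"rot":[0,0,0],"jaw":1},{"dp":[112,-79,-1],"rot":[0,0,0],"jaw":1}]'
python3 - <<'E'
from h import *
st();go((0,-.048,.075),RT(0));go((0,-.048,.071),RT(0))
E
```

```text
clock: 9.95
ee_pos: [0.5523, -0.0436, 0.0772]
ee_rot: [[-0.001, -0.083, 0.997], [-0.002, 0.997, 0.083], [-1.0, -0.002, -0.001]]
contact_force: [0.0, 1.0, 2.2]
grip_width: 0.001
clk 9.95 case-frame tcp [ -1.3544 -51.737   77.2472] F [0.0383 0.9881 2.1829] w 0.00 q [ 0.2236  0.6851 -0.3023  1.8953  0.3373  0.6114 -0.2095]
dp [2.2 3.8 1.3] rot [-0.007 -0.001  0.002]
dp [6.2 3.8 1.3] rot [-0.007 -0.001  0.002]
```

```bash
python3 -m inch '[{"dp":[3,0,0],"rot":[0,0,0],"jaw":1},{"dp":[6,1,0],"rot":[0,0,0],"jaw":1},{"dp":[8,1,0],"rot":[0,0,0],"jaw":1},{"dp":[8,1,0],"rot":[0,0,0],"jaw":1}]'
```

```text
clock: 10.45
ee_pos: [0.5524, -0.0425, 0.0694]
ee_rot: [[-0.0, -0.084, 0.997], [-0.002, 0.997, 0.084], [-1.0, -0.002, -0.0]]
contact_force: [0.1, 0.6, -0.8]
grip_width: 0.004
```

```bash
python3 -m inch '[{"dp":[1.5,0,0],"rot":[0,0,0],"jaw":1},{"dp":[3,0,0],"rot":[0,0,0],"jaw":1},{"dp":[3,0,0],"rot":[0,0,0],"jaw":1}]'
```

```text
clock: 10.82
ee_pos: [0.5525, -0.0424, 0.069]
ee_rot: [[0.001, -0.084, 0.996], [-0.003, 0.996, 0.084], [-1.0, -0.003, 0.001]]
contact_force: [-4.8, -1.3, 21.9]
grip_width: 0.003
```

```bash
python3 -m inch '[{"dp":[-20,0,0],"rot":[0,0,0],"jaw":1},{"dp":[-70,0,0],"rot":[0,0,0],"jaw":1},{"dp":[-130,0,0],"rot":[0,0,0],"jaw":1},{"dp":[-190,0,0],"rot":[0,0,0],"jaw":1},{"dp":[-240,0,0],"rot":[0,0,0],"jaw":1},{"dp":[-240,0,0],"rot":[0,0,0],"jaw":1},{"dp":[-240,0,0],"rot":[0,0,0],"jaw":1}]'
python3 - <<'E'
from h import *
import cv2
st()
for n in ("side","scene","wrist"): cv2.imwrite(f"pics/{n}7.png",robot.camera(n)[:,:,::-1])
a=cv2.imread("pics/side7.png")[150:310,170:380]; cv2.imwrite("pics/sd7.png",cv2.resize(a,(787,600),interpolation=cv2.INTER_CUBIC))
a=cv2.imread("pics/scene7.png")[120:280,200:360]; cv2.imwrite("pics/sc7.png",cv2.resize(a,(600,600),interpolation=cv2.INTER_CUBIC))
E
```

```text
clock: 11.7
ee_pos: [0.5516, -0.0417, 0.3083]
ee_rot: [[-0.0, -0.084, 0.996], [-0.003, 0.996, 0.084], [-1.0, -0.003, -0.0]]
contact_force: [-0.4, -0.6, -0.5]
grip_width: 0.006
clk 11.70 case-frame tcp [ -1.8831 -49.7388 308.2975] F [-0.4396 -0.641  -0.5021] w 0.01 q [ 0.3057  0.4093 -0.4154  1.6384  0.1812  1.1322 -0.0725]
```

View pics/sd7.png

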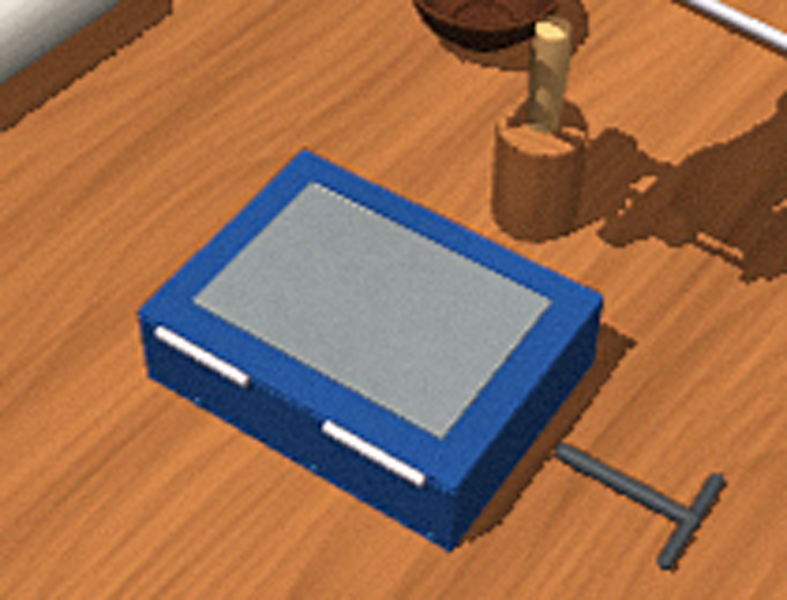

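View pics/sc7.png

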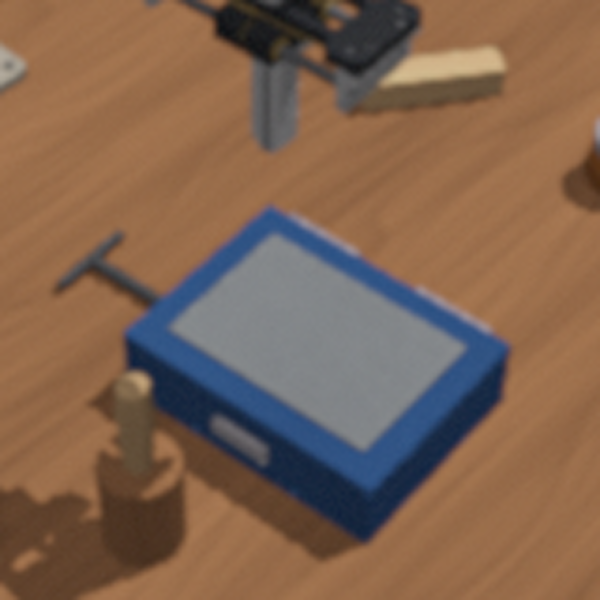

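View pics/scene7.png

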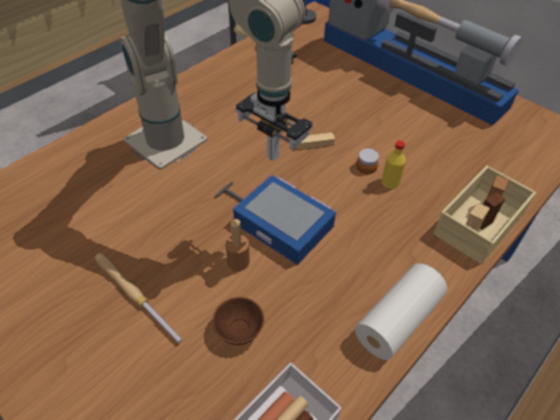

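Run:
```python
from h import *
S=lambda u,v:(200+u/3.75,120+v/3.75)
D=lambda u,v:(170+u/3.748,150+v/3.748)
print(tri(S(128,336),D(601,297)),tri(S(510,349),D(141,314)))
print("expected px free edge corner z.068",proj("side",cw(-.12,-.09,.068)),D(601,297),proj("scene",cw(-.12,-.09,.068)),S(128,336))
print("near bottom corner",onz("side",D(449,550),0))
robot.finish_job(); st()
```

```text
(array([ 0.4411, -0.0912,  0.0642]), np.float64(0.004604077540340374)) (array([0.6617, 0.1047, 0.0621]), np.float64(0.0034717667172022796))
expected px free edge corner z.068 [331.0531 228.6668] (330.3521878335112, 229.24226254002133) [232.1183 208.2224] (234.13333333333333, 209.6)
near bottom corner [0.4235 0.0855 0.    ]
the job is handed in; nothing more can be done
the job is handed in; nothing more can be done
```

I closed the case in the order asked and handed the job in at about 12 s of the 58 s allowed.

- **Rack:** I swept it over with the shut fingertips and pressed it to its stop. It held 24.5 N with the fingertip at 49.5 mm (50 mm expected), with the cover still standing open. The next pictures showed it lying flat.
- **Cover:** I went over the cover to its outer side, swung it down and pressed it until it stopped, at 22 N.
- **Hand:** It ended about 24 cm above the case, with no contact force.

**Last checks:** In the final pictures the cover is shut and the case corner I compared sits on the same pixels as at the start. The mallet, chuck key and other items look unmoved by eye.

**Checks that disagreed:**
- The fingertip stopped at 69 mm on the cover, about 2 mm below the 71 mm expected for the panel top. A cover left ajar would have read higher.
- Triangulating the cover's free-edge corner gave 64 mm against about 68 mm expected. The two sight lines missed each other by 4.6 mm, so that check is no better than a few millimetres.

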